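Set the fume-extraction gate one turn open

ROBOT

A 6-joint arm with a two-finger parallel gripper is mounted at the origin on the work surface. World frame = base frame: x ahead of the robot, y to its left, z up, the work surface at z = 0. Lengths are in m, angles in rad, forces in N, time in s.
With the tool pointing down it reaches from about 0.25 to 0.725 m from the base axis. Payload 9.7 kg.
Tool frame: the origin (TCP) lies between the finger pads; the fingertips stand 11 mm ahead of it and the grasp point (between the pads) lies 8 mm behind it; z points along the fingers, y is the line along which they close (so a half turn about z gives the same grasp; the last joint's range is limited). The gripper opens to 85 mm and grips with 20 to 120 N. Pads are 22 mm wide; open, the fingers measure 114 mm over their backs; the gripper's body (76 mm by 85 mm) begins 54 mm behind the grasp point. The pads swing forward as they close: fully open they stand 13 mm farther back than shut.
Start: joints at [-1.289, 0.087, 0.176, 1.66, 0, 1.571], TCP at [0.153, -0.528, 0.217] pointing down, gripper open.
Joint ranges: [-3.13, 3.13], [-0.85, 1.81], [-1.15, 1.24], [-2.2, 2.28], [-1.44, 1.52], [-3.14, 3.14]. Speed limits (rad/s): [2.22, 2.22, 2.57, 3.14, 3.14, 3.14].

INTERFACE

Orientations are given as a unit quaternion [w, x, y, z].
In Python, from plant import get_state, snapshot, camera_info, finish_job, outline_of gives the robot as it stands. The module is installed in compiled form; this text tells all that it offers.
- The arm moves only by the tool step_arm, never from a script. Its argument "series" is one flat list of numbers, 4 for each row, row after row: the shift along the tool's x, y, z in mm, then the turn about the tool's z in degrees. In form: [x, y, z, yaw, x, y, z, yaw, ...]. A call has 1 to 10 rows; each row shifts and turns the commanded pose from where the row before left it, along the tool's axes as they then stand; what a row does not reach is not made up. A row lasts 1/10 s, in which the tool goes at most 50 mm and 8.59 degrees, less where a joint would pass 70% of its speed; a pose out of reach is approached as far as the arm can. A call with a gripper value outside its range is refused whole. "fingers" is the opening, from -1 (shut) to 1 (fully open), set as the call begins (left out, the last holds). The fingers move at their own pace and stop on an object; "grip_force" is the grip in N (left out, the last holds). Time passes only in rows, so rows that do not move let the fingers close. It gives the time, the measured TCP pose, the force, the opening and the grip force at its end, in the units of the state.
- get_state(): the state, without advancing time (a new reading comes with each control period).
- snapshot(name): name is "scene" or "top" or "wrist"; returns (picture, depth): 480x640x3 uint8, red, green, blue; 480x640 float32, m along the optical axis (not along the pixel's ray), 0 where there is no reading.
- camera_info(name): a dict with "fx", "fy", "cx", "cy" (pixels), "eye" and "attitude" of the camera in the world. Camera axes: x right, y up, looking along -z (the intrinsics and any distortion apply to the point x, -y, -z); pixel columns grow to the right and rows downward; lengths in m; the calibration is good to about 2 mm. The wrist camera is an equidistant fisheye: a pixel r from the principal point sees the ray r / f radians off the axis. A picture is of the moment at which its call begins: read the wrist's pose just before it. camera_info takes no time and is no camera call; for the wrist camera it gives the pose at the moment of the call.
- finish_job(): hands the job in; it is judged then, once.
Trained networks look in the newest picture that a camera, given by its name, has taken for a name from the list of things; names that differ only in an ending like _2 or _b are one class to them, and where a whole thing is asked for, a point or a joint stands for the part that bears it (a point fixed in the world has none). Each returns a list of dicts, best first, with "conf" (0 to 1); they miss things now and then, are a little off and sometimes report something else, mostly with a low value. They report only what shows in the picture. A call takes as long as a camera call.
- outline_of(camera, thing): "pixels" (480x640 bool, what is visible of it) and "rect" ([centre column, centre row, width, height] in pixels, round what is visible of it).
The state is a dict: "t": time; "joint_pos": joint angles; "qd": joint speeds; "joint_efforts": joint torques, N m; "eef_pos": TCP position; "orientation": TCP orientation; "wrist_force": force on the tool from outside, world axes, zero at the start; "torque": the same for the moment, N m; "gripper_width": opening from 0.0 (shut) to 1.0 (fully open); "gripper_force": force on a finger pad.
Only numpy, scipy, OpenCV 4.12 (cv2) and the standard library are available. Lean on these libraries where they do the work, as an engineer would, in place of code of your own. Each camera call takes 0.05 s, during which the arm holds its last target. There are 200 camera calls.

TASK

Take the black handle on the red handwheel of the slide-gate unit and wind the gate shut (clockwise from above) until you feel it come home on its seat, but so gently that the housing does not twist in its clamp. Then wind it open (counter-clockwise) by one full turn, counting only from where the wheel's slack is used up and the gate really starts to lift, and let go. Leave the other things on the bench alone.

Things in the scene. Friction and masses are not known exactly. Their poses are not given: they have to be found in the camera images.
- gate_unit: foot of the fume-duct slide-gate unit, bolted to the bench: dark plate 150 x 200 x 8 mm with a blue clamp ring 92 mm across. Origin: centre of the plate's underside; z is up and is the axis of ring, wheel and stem. Its place and yaw vary; it never moves.
- duct_end (a point): centre of the left (own +y) end of the duct on the gate housing, 130 mm from the axis, 53 mm above the bench. The grey housing, 52 x 104 mm, top at 98 mm, has a duct stub 72 mm across (flanges 84 mm) on either side. Only friction holds it in the clamp ring: if the handle is pushed along its circle with more than about 20 N it twists round, which must not happen.
- wheel_hub (a point): centre of the red handwheel on its vertical axis, at rim height, 142 mm above the bench. The rim is a 12 mm round bar on a circle of 55 mm radius, with three spokes. Clockwise from above shuts the gate, counter-clockwise opens it.
- wheel: the red handwheel; origin on its axis, 12 mm below wheel_hub. It has slack on its nut, between an eighth and half a turn from side to side; at the start it stands anywhere in it. In the slack the handle moves with under 1.5 N; driving the nut takes about 8 N at the handle either way (some 5 N stays on it when it stops); at the seat the force climbs steeply, some 2 to 5 N per mm of handle travel.
- handle_mid (a point): point to grip on the axis of the black crank handle: an upright sleeve 22 mm across, 50 mm high, that spins freely on its pin, so it can be carried all round the circle without turning the gripper. It stands on the rim 55 mm from the wheel axis, from 148.5 to 198.5 mm above the bench; this point is at 176.5 mm.
- stem_top (a point): top of the brass stem (12 mm across, yellow band) in the middle of the wheel, always below 190 mm. It moves with the gate: 12 mm up for each turn that drives the nut, still while the wheel turns in its slack. At the start the gate is a third to three quarters of a turn open.
- screwdriver: bystander: yellow-handled screwdriver, 160 mm long, lying beside the gate unit; origin at the centre of its underside
- duct_collar: bystander: black plastic ring, 60 mm across and 14 mm high, lying beside the gate unit; origin at the centre of its underside
- white_carton: bystander: white carton 100 x 70 x 30 mm; origin at the centre of its underside
- flux_bottle: bystander: amber bottle, 40 mm across, 90 mm high; origin at the centre of its underside
- breadboard: bystander: white breadboard 55 x 165 x 9 mm with a black module on it; origin at the centre of its underside
- wrench: bystander: steel wrench, 150 mm long; origin at the centre of its underside

How it is judged:
On the way:
1. the gate is wound shut on its seat (z of stem_top in the frame of gate_unit below 0.1608 m), for 0.1 s.
At the end, for the whole second after the job is handed in: after having been shut on its seat, the gate stands one turn open: the stem top 12 mm (give or take 1.6 mm, about an eighth of a turn) above its shut height of 160 mm, and the handle is let go (z of stem_top in the frame of gate_unit between 0.1704 and 0.1736 m); the robot touches nothing.
It fails at once if the gate housing is twisted in its clamp (by more than about 0.11 rad) (distance of duct_end from where it was at the start of the episode above 0.015 m).
It fails at once if a bystander is moved by more than 20 mm (distance of any of screwdriver, duct_collar, white_carton, flux_bottle, breadboard, wrench from where it was at the start of the episode above 0.02 m).
It also fails if it takes over 72 s, if anything falls off the work surface, if the arm or the gripper's body presses on something with over 40 N, if the wrist force passes 120 N, or if a joint passes its speed limit or range.

## Working session

There is one attempt and no reset: what is moved stays moved. The work goes in short steps, Python scripts to look and compute and a tool call to move; the robot and the scene stay as the last step left them, time stands still between calls to the robot, and variables do not carry over. Pictures are saved under pics/ and viewed, at most 10 in all, crops included, and the job is handed in when it is done.

Besides the shell and the picture viewer there is one more tool, called after "Emit:" as a command line: name --argument value ..., lists and objects as JSON in quotes. step_arm: Moves the arm, as the interface text tells. Its arguments: {"type":"object","properties":{"series":{"type":"array","items":{"type":"number"}},"fingers":{"type":"number"},"grip_force":{"type":"number"}},"required":["series"]}

```bash
mkdir -p pics; cat > h.py <<'E'
import numpy as np, cv2
from plant import *
from scipy.spatial.transform import Rotation as R
def rot(a):
    a=np.array(a,float)
    return a if a.shape==(3,3) else R.from_quat(np.r_[a[1:],a[0]]).as_matrix()
def cloud(cam,depth,mask):
    i=camera_info(cam); v,u=np.nonzero(mask&(depth>0)); d=depth[v,u]
    p=np.c_[(u-i['cx'])/i['fx']*d,-(v-i['cy'])/i['fy']*d,-d]
    return p@rot(i['attitude']).T+np.array(i['eye'])
E
python3 - <<'E'
from h import *
for c in ['top','scene']:
    print(camera_info(c))
    im,d=snapshot(c); cv2.imwrite(f'pics/{c}0.png',im[:,:,::-1])
    for n in ['handle_mid','wheel','wheel_hub','stem_top','gate_unit','duct_end']:
        for o in outline_of(c,n)[:2]:
            p=cloud(c,d,o['pixels'])
            print(c,n,round(o['conf'],2),np.round(o['rect']),len(p), *(np.round(f(p,axis=0),4) for f in (np.median,np.min,np.max)) if len(p) else '')
print(get_state())
E
```

```text
{'fx': 457.4773268570657, 'fy': 457.4773268570657, 'cx': 316.3362215029385, 'cy': 241.0751105651962, 'eye': array([0.29322665, 0.02095905, 1.14619688]), 'attitude': array([-0.6949616 , -0.05930535,  0.07969832,  0.71215127])}
top handle_mid 0.67 [326. 255.   7.   9.] 43 [ 0.449  -0.0264  0.1973] [ 0.4451 -0.0351  0.1675] [ 0.4557 -0.0202  0.2018]
top wheel 0.77 [338. 237.  52.  54.] 1040 [ 0.4988 -0.049   0.1473] [ 0.4422 -0.1138 -0.0044] [0.6039 0.0032 0.203 ]
top wheel_hub 0.69 [337. 237.  51.  51.] 1092 [ 0.4998 -0.0524  0.1471] [ 0.4422 -0.135  -0.0039] [0.5813 0.0032 0.203 ]
top gate_unit 0.92 [336. 250. 112.  78.] 5637 [ 0.4907 -0.054   0.0814] [ 0.4027 -0.1875 -0.003 ] [0.6023 0.0766 0.203 ]
top duct_end 0.71 [334. 243. 109.  67.] 3584 [ 0.498  -0.0503  0.0919] [ 0.4248 -0.1821 -0.003 ] [0.5937 0.077  0.203 ]
{'fx': 545.490100230321, 'fy': 545.490100230321, 'cx': 309.6160588899618, 'cy': 249.98159941455643, 'eye': array([ 1.21341518, -0.97334849,  0.93540795]), 'attitude': array([0.835102  , 0.45136111, 0.14590618, 0.27854836])}
scene handle_mid 0.64 [264. 284.  20.  12.] 71 [
[... 933 characters left out ...]
': 0.7, 'joint_pos': array([-1.28895680e+00,  8.68864863e-02,  1.75951135e-01,  1.65977809e+00,
       -1.15023548e-05,  1.57079784e+00]), 'qd': array([-0.00136806,  0.00065734, -0.00067571, -0.00021159,  0.00090106,
       -0.00045067]), 'joint_efforts': array([ 1.90992796e-03, -5.19963598e+01,  4.64784157e+01,  1.18070020e-03,
        4.25259896e-05, -7.96207047e-06]), 'eef_pos': array([ 0.1529712 , -0.5283245 ,  0.21751786]), 'orientation': array([4.18378777e-05, 9.90087337e-01, 1.40453068e-01, 1.26396685e-07]), 'wrist_force': array([-0.14351732, -0.73191788,  0.93074201]), 'torque': array([ 0.00484678,  0.02947957, -0.0030019 ]), 'gripper_force': 0.0, 'gripper_width': 0.9970511249204321}
```

View images.

```bash
python3 - <<'E'
from h import *
from scipy.optimize import least_squares
out=[]
for c in ['top','scene']:
    im,d=snapshot(c); m=np.zeros((480,640),bool); 
    m[180:330,230:400]=True
    hsv=cv2.cvtColor(im,cv2.COLOR_RGB2HSV); red=((hsv[...,0]<8)|(hsv[...,0]>172))&(hsv[...,1]>130)&(hsv[...,2]>60)
    p=cloud(c,d,m&red); p=p[(p[:,2]>.138)&(p[:,2]<.155)]
    p=p[np.hypot(*(p[:,:2]-np.median(p[:,:2],axis=0)).T)>.035]
    f=least_squares(lambda q:np.hypot(p[:,0]-q[0],p[:,1]-q[1])-.055,[.5,-.05],loss='soft_l1',f_scale=.002)
    q=cloud(c,d,m); k=q[(q[:,2]>.192)&(q[:,2]<.206)]
    print(c,len(p),f.x,np.abs(f.fun).mean(),'handle',len(k),np.median(k,axis=0),k.min(0),k.max(0))
    for s in k.mean(0)[None]: print(np.hypot(*(s[:2]-f.x)),np.degrees(np.arctan2(*(s[:2]-f.x)[::-1])))
    s=q[(np.hypot(*(q[:,:2]-f.x).T)<.012)&(q[:,2]>.152)]; print('stem',len(s),s.mean(0) if len(s) else '',np.sort(s[:,2])[-5:])
    k=im[170:340,220:420]; cv2.imwrite(f'pics/{c}c.png',cv2.resize(k,(800,600) if 0 else None,fx=3.5,fy=3.5)[:,:,::-1]) if 1 else 0
a,b=cv2.imread('pics/top0.png'),cv2.imread('pics/scene0.png')
cv2.imwrite('pics/ab.png',np.hstack([cv2.resize(a[100:400,150:500],(400,343)),cv2.resize(b[130:430,150:500],(400,343))]))
E
```

```text
top 717 [ 0.50211074 -0.05602124] 0.003495344116957461 handle 81 [ 0.45532827 -0.02853015  0.19865018] [ 0.44527637 -0.03735218  0.19253392] [ 0.46513477 -0.01820336  0.20294503]
0.05462980065862009 149.18587951317122
stem 38 [ 0.50231855 -0.05580514  0.1620196 ] [0.16583916 0.16589212 0.16680432 0.16699456 0.16772292]
scene 435 [ 0.50738571 -0.06348071] 0.003485440085233766 handle 135 [0.19726277 0.03290828 0.19844206] [ 0.1645914  -0.04575215  0.1920564 ] [0.46967276 0.11201182 0.20578633]
0.24986607676065276 158.85339056533235
stem 30 [ 0.50676207 -0.06297673  0.16074099] [0.16544366 0.16566333 0.16583809 0.16606571 0.16608083]
```

View pics/top0.png

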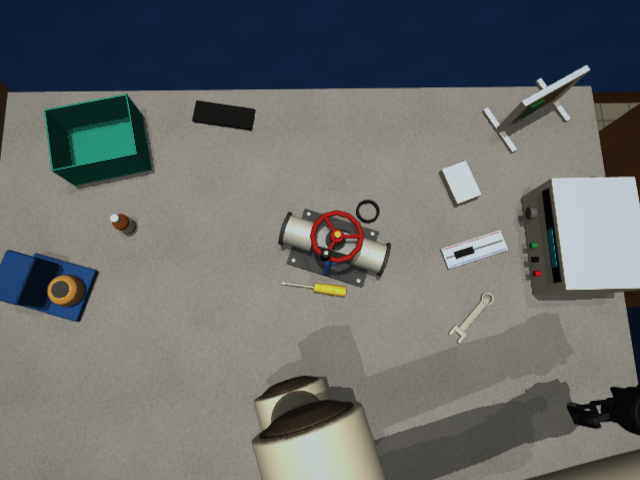

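View pics/scene0.png

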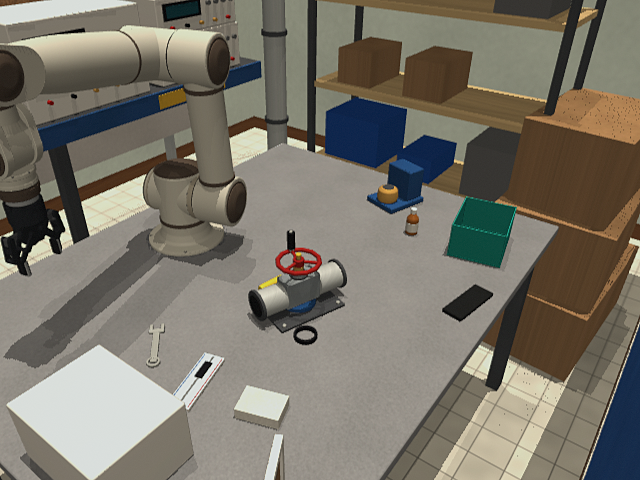

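Top view: wheel centre is at about (337,236) and the handle at (326,256). The collar (368,211) and the screwdriver (315,289) lie clear of the handle's circle. In the scene view the black handle shows at (292,241). Next I move above the handle.

Emit:
step_arm --series '[0, 0, -20, 8.1, 0, 0, -20, 8.05, 15, -25, 0, 0, 15, -25, 0, 0, 15, -25, 0, 0, 15, -25, 0, 0, 15, -25, 0, 0, 15, -25, 0, 0, 15, -25, 0, 0, 15, -25, 0, 0]' --fingers 0.2 --grip_force 25

```text
t: 1.8
eef_pos: [0.2734, -0.3273, 0.2576]
orientation: [0.0, 1.0, -0.0, 0.0]
wrist_force: [-0.0, 0.4, 0.6]
gripper_width: 0.597
gripper_force: 0.0
```

Emit:
step_arm --series '[15, -25, 0, 0, 15, -25, 0, 0, 15, -25, 0, 0, 15, -25, 0, 0, 15, -25, 0, 0, 15, -25, 0, 0, 15, -25, 0, 0, 15, -25, 0, 0, 15, -25, 0, 0, 15, -25, 0, 0]'

```text
t: 2.8
eef_pos: [0.4235, -0.0772, 0.2576]
orientation: [0.0, 1.0, 0.0, 0.0]
wrist_force: [0.8, -0.4, 0.1]
gripper_width: 0.601
gripper_force: 0.0
```

```bash
cat >> h.py <<'E'
def wcloud(i,d,mask):
    v,u=np.nonzero(mask&(d>0)); z=d[v,u]; x=(u-i['cx'])/i['fx']; y=(v-i['cy'])/i['fy']
    th=np.hypot(x,y)+1e-9; k=np.tan(th)/th
    p=np.c_[x*k*z,-y*k*z,-z]
    return p@rot(i['attitude']).T+np.array(i['eye'])
E
python3 - <<'E'
from h import *
from scipy.optimize import least_squares
i=camera_info('wrist'); print(i)
im,d=snapshot('wrist'); cv2.imwrite('pics/w1.png',im[:,:,::-1])
for n in ['handle_mid','wheel','stem_top']:
    for o in outline_of('wrist',n)[:2]:
        p=wcloud(i,d,o['pixels'])
        print(n,round(o['conf'],2),np.round(o['rect']),len(p), *(np.round(f(p,axis=0),4) for f in (np.median,np.min,np.max)) if len(p) else '')
hsv=cv2.cvtColor(im,cv2.COLOR_RGB2HSV); red=((hsv[...,0]<8)|(hsv[...,0]>172))&(hsv[...,1]>130)&(hsv[...,2]>60)
p=wcloud(i,d,red); p=p[(p[:,2]>.138)&(p[:,2]<.155)]
c=np.array([.503,-.057])
r=np.hypot(*(p[:,:2]-c).T);p=p[(r>.04)&(r<.07)]
f=least_squares(lambda q:np.hypot(p[:,0]-q[0],p[:,1]-q[1])-.055,c,loss='soft_l1',f_scale=.002)
print('centre',len(p),f.x,p[:,2].max())
q=wcloud(i,d,np.ones_like(d,bool)); k=q[(q[:,2]>.194)&(q[:,2]<.203)&(np.hypot(*(q[:,:2]-[.455,-.029]).T)<.02)]
print('handle top',len(k),np.median(k,axis=0),k.min(0),k.max(0))
E
```

```text
{'fx': 371.64829954431775, 'fy': 371.64829954431775, 'cx': 322.4084020230513, 'cy': 236.60916848853424, 'eye': array([ 0.50454368, -0.07800616,  0.41514659]), 'attitude': array([ 0.69845334, -0.11338637,  0.11322249, -0.69748629])}
handle_mid 0.74 [252. 194.  49.  46.] 1160 [ 0.4608 -0.0363  0.1988] [ 0.4469 -0.0436  0.1534] [ 0.4684 -0.0219  0.2015]
wheel 0.7 [252. 191.  45.  45.] 1273 [ 0.4607 -0.0356  0.1988] [ 3.932e-01 -4.360e-02  2.000e-04] [0.4684 0.0244 0.2035]
wheel 0.57 [302. 127. 165. 174.] 11290 [ 0.5009 -0.0531  0.1482] [ 0.4118 -0.1318 -0.0009] [0.5967 0.0364 0.2036]
stem_top 0.79 [297. 116.  22.  22.] 336 [ 0.5046 -0.0612  0.1651] [ 0.4978 -0.0678  0.1492] [ 0.5108 -0.0545  0.1666]
centre 6931 [ 0.50374282 -0.06073942] 0.1546699693425887
handle top 950 [ 0.45811004 -0.03324427  0.19954157] [ 0.4466168  -0.04332576  0.19408808] [ 0.46798176 -0.02192913  0.20299705]
```

View pics/w1.png

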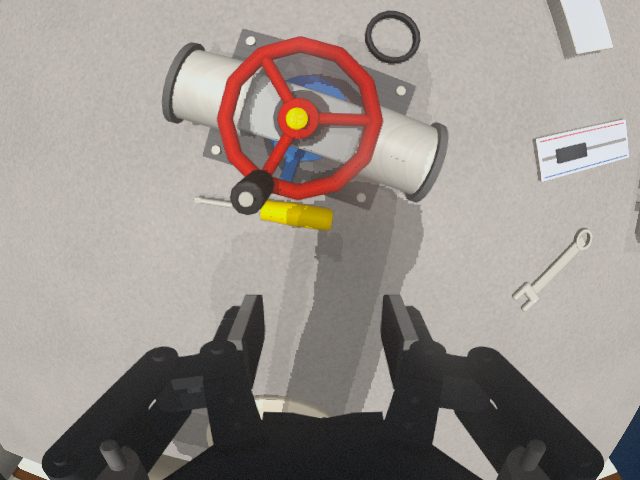

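The wrist view shows the handle top at (248,198), the stem at (297,118), and free space around the handle. I take the handle at (0.457,-0.0325) and the centre at about (0.504,-0.060). Their separation is 55 mm, as it should be.

Emit:
step_arm --series '[11, -15, 0, 0, 11, -15, 0, 0, 11.5, -14.7, 0, 0, 0, 0, 15, 0, 0, 0, 15, 0, 0, 0, 15, 0, 0, 0, 15, 0, 0, 0, 15, 0, 0, 0, 14, 0, 0, 0, 0, 0]'

```text
t: 4.0
eef_pos: [0.4555, -0.0343, 0.1668]
orientation: [-0.0, 1.0, -0.001, -0.001]
wrist_force: [-0.1, -0.0, -0.0]
gripper_width: 0.602
gripper_force: 0.0
```

Emit:
step_arm --series '[0, 0, 0, 0, 0, 0, 0, 0, 0, 0, 0, 0, 0, 0, 0, 0, 0, 0, 0, 0, 0, 0, 0, 0]' --fingers -0.9 --grip_force 25

```text
t: 4.6
eef_pos: [0.4566, -0.0336, 0.169]
orientation: [-0.0, 1.0, 0.0, 0.0]
wrist_force: [-3.5, 0.4, 5.8]
gripper_width: 0.238
gripper_force: 25.7
```

```bash
cat > rows.py <<'E'
import sys,numpy as np
a,s,n=map(float,sys.argv[1:4])
ph=np.radians(a+s*np.arange(int(n)+1)); P=55*np.c_[np.cos(ph),np.sin(ph)]; D=np.diff(P,axis=0)
for i in range(0,len(D),10): print(f'from {a+s*i:.0f}:',', '.join(f'{x:.1f}, {-y:.1f}, 0, 0' for x,y in D[i:i+10]))
E
python3 rows.py 150 -5 2;python3 rows.py 140 -10 36
```

```text
from 150: 2.6, -4.0, 0, 0, 2.9, -3.8, 0, 0
from 140: 6.8, -6.8, 0, 0, 7.9, -5.5, 0, 0, 8.7, -4.1, 0, 0, 9.3, -2.5, 0, 0, 9.6, -0.8, 0, 0, 9.6, 0.8, 0, 0, 9.3, 2.5, 0, 0, 8.7, 4.1, 0, 0, 7.9, 5.5, 0, 0, 6.8, 6.8, 0, 0
from 40: 5.5, 7.9, 0, 0, 4.1, 8.7, 0, 0, 2.5, 9.3, 0, 0, 0.8, 9.6, 0, 0, -0.8, 9.6, 0, 0, -2.5, 9.3, 0, 0, -4.1, 8.7, 0, 0, -5.5, 7.9, 0, 0, -6.8, 6.8, 0, 0, -7.9, 5.5, 0, 0
from -60: -8.7, 4.1, 0, 0, -9.3, 2.5, 0, 0, -9.6, 0.8, 0, 0, -9.6, -0.8, 0, 0, -9.3, -2.5, 0, 0, -8.7, -4.1, 0, 0, -7.9, -5.5, 0, 0, -6.8, -6.8, 0, 0, -5.5, -7.9, 0, 0, -4.1, -8.7, 0, 0
from -160: -2.5, -9.3, 0, 0, -0.8, -9.6, 0, 0, 0.8, -9.6, 0, 0, 2.5, -9.3, 0, 0, 4.1, -8.7, 0, 0, 5.5, -7.9, 0, 0
```

Emit:
step_arm --series '[2.6, -4.0, 0, 0, 2.9, -3.8, 0, 0, 0, 0, 0, 0]'

```text
t: 4.9
eef_pos: [0.4622, -0.0252, 0.169]
orientation: [-0.0, 1.0, 0.0, 0.0]
wrist_force: [-2.2, 2.9, 5.5]
gripper_width: 0.238
gripper_force: 25.8
```

Emit:
step_arm --series '[6.8, -6.8, 0, 0, 7.9, -5.5, 0, 0, 8.7, -4.1, 0, 0, 0, 0, 0, 0]'

```text
t: 5.3
eef_pos: [0.4865, -0.0082, 0.1691]
orientation: [-0.001, 1.0, 0.001, 0.001]
wrist_force: [-0.9, 4.8, 7.5]
gripper_width: 0.244
gripper_force: 25.9
```

Emit:
step_arm --series '[9.3, -3.5, -1, 0, 9.6, -0.8, 0, 0, 9.6, 0.8, 0, 0, 0, 0, 0, 0]'

```text
t: 5.7
eef_pos: [0.5139, -0.0054, 0.1691]
orientation: [-0.0, 1.0, 0.0, -0.001]
wrist_force: [-5.2, 2.8, 5.2]
gripper_width: 0.242
gripper_force: 25.6
```

Emit:
step_arm --series '[9.3, 2.5, 0, 0, 8.7, 4.1, 0, 0, 7.9, 5.5, 0, 0, 0, 0, 0, 0]'

```text
t: 6.1
eef_pos: [0.5402, -0.0173, 0.1691]
orientation: [-0.001, 1.0, 0.0, -0.001]
wrist_force: [-3.5, 5.6, 3.9]
gripper_width: 0.239
gripper_force: 25.6
```

Emit:
step_arm --series '[6.8, 6.8, 0, 0, 5.5, 7.9, 0, 0, 4.1, 8.7, 0, 0, 2.5, 9.3, 0, 0, 0, 0, 0, 0]'

```text
t: 6.6
eef_pos: [0.5595, -0.0502, 0.1693]
orientation: [-0.001, 1.0, 0.0, 0.0]
wrist_force: [-0.5, 5.3, 2.4]
gripper_width: 0.243
gripper_force: 25.6
```

```bash
python3 - <<'E'
from h import *
i=camera_info('wrist'); im,d=snapshot('wrist')
for o in outline_of('wrist','stem_top')[:1]:
    p=wcloud(i,d,o['pixels']&(cv2.erode(o['pixels'].astype('u1'),np.ones((5,5)))>0)); print(o['conf'],np.median(p,axis=0),len(p))
E
python3 rows.py 10 -5 40; python3 rows.py 10 -2 20
```

```text
0.96 [ 0.50762797 -0.06005261  0.16191499] 314
from 10: 0.6, 4.8, 0, 0, 0.2, 4.8, 0, 0, -0.2, 4.8, 0, 0, -0.6, 4.8, 0, 0, -1.0, 4.7, 0, 0, -1.4, 4.6, 0, 0, -1.8, 4.4, 0, 0, -2.2, 4.3, 0, 0, -2.6, 4.0, 0, 0, -2.9, 3.8, 0, 0
from -40: -3.2, 3.5, 0, 0, -3.5, 3.2, 0, 0, -3.8, 2.9, 0, 0, -4.0, 2.6, 0, 0, -4.3, 2.2, 0, 0, -4.4, 1.8, 0, 0, -4.6, 1.4, 0, 0, -4.7, 1.0, 0, 0, -4.8, 0.6, 0, 0, -4.8, 0.2, 0, 0
from -90: -4.8, -0.2, 0, 0, -4.8, -0.6, 0, 0, -4.7, -1.0, 0, 0, -4.6, -1.4, 0, 0, -4.4, -1.8, 0, 0, -4.3, -2.2, 0, 0, -4.0, -2.6, 0, 0, -3.8, -2.9, 0, 0, -3.5, -3.2, 0, 0, -3.2, -3.5, 0, 0
from -140: -2.9, -3.8, 0, 0, -2.6, -4.0, 0, 0, -2.2, -4.3, 0, 0, -1.8, -4.4, 0, 0, -1.4, -4.6, 0, 0, -1.0, -4.7, 0, 0, -0.6, -4.8, 0, 0, -0.2, -4.8, 0, 0, 0.2, -4.8, 0, 0, 0.6, -4.8, 0, 0
from 10: 0.3, 1.9, 0, 0, 0.2, 1.9, 0, 0, 0.2, 1.9, 0, 0, 0.1, 1.9, 0, 0, 0.0, 1.9, 0, 0, -0.0, 1.9, 0, 0, -0.1, 1.9, 0, 0, -0.2, 1.9, 0, 0, -0.2, 1.9, 0, 0, -0.3, 1.9, 0, 0
from -10: -0.4, 1.9, 0, 0, -0.4, 1.9, 0, 0, -0.5, 1.9, 0, 0, -0.6, 1.8, 0, 0, -0.6, 1.8, 0, 0, -0.7, 1.8, 0, 0, -0.8, 1.8, 0, 0, -0.8, 1.7, 0, 0, -0.9, 1.7, 0, 0, -0.9, 1.7, 0, 0
```

Emit:
step_arm --series '[0.6, 4.8, 0, 0, 0.2, 4.8, 0, 0, -0.2, 4.8, 0, 0, 0, 0, 0, 0]'

```text
t: 7.1
eef_pos: [0.56, -0.0642, 0.1694]
orientation: [-0.001, 1.0, 0.0, 0.0]
wrist_force: [1.9, 6.6, 1.9]
gripper_width: 0.242
gripper_force: 25.5
```

Emit:
step_arm --series '[-0.2, 1.9, 0, 0, -0.2, 1.9, 0, 0]'

```text
t: 7.3
eef_pos: [0.5597, -0.0675, 0.1694]
orientation: [-0.001, 1.0, 0.001, 0.0]
wrist_force: [2.1, 9.0, 1.4]
gripper_width: 0.241
gripper_force: 25.6
```

Emit:
step_arm --series '[-0.4, 1.9, 0, 0, -0.4, 1.9, 0, 0]'

```text
t: 7.5
eef_pos: [0.5589, -0.0713, 0.1694]
orientation: [-0.001, 1.0, 0.001, 0.001]
wrist_force: [1.4, 8.2, 1.6]
gripper_width: 0.237
gripper_force: 25.6
```

Emit:
step_arm --series '[-0.5, 1.9, 0, 0, -0.5, 1.9, 0, 0]'

```text
t: 7.7
eef_pos: [0.558, -0.0751, 0.1694]
orientation: [-0.001, 1.0, 0.001, 0.001]
wrist_force: [2.1, 7.3, 1.2]
gripper_width: 0.243
gripper_force: 25.5
```

Emit:
step_arm --series '[-0.6, 1.8, 0, 0, -0.6, 1.8, 0, 0]'

```text
t: 7.9
eef_pos: [0.5568, -0.0787, 0.1694]
orientation: [-0.001, 1.0, 0.001, 0.001]
wrist_force: [3.2, 8.2, 1.1]
gripper_width: 0.244
gripper_force: 25.5
```

Emit:
step_arm --series '[-0.7, 1.8, 0, 0, -0.8, 1.8, 0, 0]'

```text
t: 8.1
eef_pos: [0.5557, -0.0815, 0.1695]
orientation: [-0.002, 1.0, 0.001, 0.001]
wrist_force: [5.8, 15.0, 2.1]
gripper_width: 0.241
gripper_force: 26.0
```

Tangential force jumped to 16 N, which is the seat. I hold there and check the stem.

Emit:
step_arm --series '[0, 0, 0, 0, 0, 0, 0, 0]'

```text
t: 8.3
eef_pos: [0.5558, -0.0813, 0.1695]
orientation: [-0.002, 1.0, 0.001, 0.001]
wrist_force: [5.9, 14.0, 2.2]
gripper_width: 0.243
gripper_force: 25.9
```

```bash
cat > stem.py <<'E'
from h import *
i=camera_info('wrist'); im,d=snapshot('wrist')
for o in outline_of('wrist','stem_top')[:1]:
    p=wcloud(i,d,cv2.erode(o['pixels'].astype('u1'),np.ones((5,5)))>0); print(o['conf'],np.median(p,axis=0),len(p))
s=get_state(); print(s['t'],s['eef_pos'],s['wrist_force'])
E
python3 stem.py; python3 rows.py -25 5 2;python3 rows.py -15 10 53
```

```text
8.4 [ 0.55577463 -0.08128426  0.16952846] [ 3.73400283 13.15168839  2.26762312]
from -25: 1.8, -4.4, 0, 0, 1.4, -4.6, 0, 0
from -15: 1.7, -9.4, 0, 0, 0.0, -9.6, 0, 0, -1.7, -9.4, 0, 0, -3.3, -9.0, 0, 0, -4.8, -8.3, 0, 0, -6.2, -7.3, 0, 0, -7.3, -6.2, 0, 0, -8.3, -4.8, 0, 0, -9.0, -3.3, 0, 0, -9.4, -1.7, 0, 0
from 85: -9.6, -0.0, 0, 0, -9.4, 1.7, 0, 0, -9.0, 3.3, 0, 0, -8.3, 4.8, 0, 0, -7.3, 6.2, 0, 0, -6.2, 7.3, 0, 0, -4.8, 8.3, 0, 0, -3.3, 9.0, 0, 0, -1.7, 9.4, 0, 0, 0.0, 9.6, 0, 0
from 185: 1.7, 9.4, 0, 0, 3.3, 9.0, 0, 0, 4.8, 8.3, 0, 0, 6.2, 7.3, 0, 0, 7.3, 6.2, 0, 0, 8.3, 4.8, 0, 0, 9.0, 3.3, 0, 0, 9.4, 1.7, 0, 0, 9.6, -0.0, 0, 0, 9.4, -1.7, 0, 0
from 285: 9.0, -3.3, 0, 0, 8.3, -4.8, 0, 0, 7.3, -6.2, 0, 0, 6.2, -7.3, 0, 0, 4.8, -8.3, 0, 0, 3.3, -9.0, 0, 0, 1.7, -9.4, 0, 0, 0.0, -9.6, 0, 0, -1.7, -9.4, 0, 0, -3.3, -9.0, 0, 0
from 385: -4.8, -8.3, 0, 0, -6.2, -7.3, 0, 0, -7.3, -6.2, 0, 0, -8.3, -4.8, 0, 0, -9.0, -3.3, 0, 0, -9.4, -1.7, 0, 0, -9.6, -0.0, 0, 0, -9.4, 1.7, 0, 0, -9.0, 3.3, 0, 0, -8.3, 4.8, 0, 0
from 485: -7.3, 6.2, 0, 0, -6.2, 7.3, 0, 0, -4.8, 8.3, 0, 0
```

Emit:
step_arm --series '[1.8, -4.4, 0, 0, 1.4, -4.6, 0, 0, 1.7, -9.4, 0, 0]'

```text
t: 8.7
eef_pos: [0.5598, -0.0656, 0.1696]
orientation: [0.0, 1.0, -0.0, 0.0]
wrist_force: [1.9, 0.0, 2.3]
gripper_width: 0.237
gripper_force: 25.5
```

Emit:
step_arm --series '[0, -9.6, 0, 0, -1.7, -9.4, 0, 0]'

```text
t: 8.9
eef_pos: [0.558, -0.0455, 0.1696]
orientation: [0.0, 1.0, 0.0, 0.0]
wrist_force: [1.9, 0.9, 1.7]
gripper_width: 0.237
gripper_force: 25.5
```

Emit:
step_arm --series '[-3.3, -9.0, 0, 0, -4.8, -8.3, 0, 0]'

```text
t: 9.1
eef_pos: [0.5494, -0.0279, 0.1697]
orientation: [-0.0, 1.0, 0.0, 0.0]
wrist_force: [1.6, 0.6, 3.3]
gripper_width: 0.242
gripper_force: 25.6
```

Emit:
step_arm --series '[-6.2, -7.3, 0, 0, -7.3, -6.2, 0, 0]'

```text
t: 9.3
eef_pos: [0.5354, -0.0146, 0.1696]
orientation: [-0.0, 1.0, 0.0, 0.0]
wrist_force: [2.0, 2.1, 3.2]
gripper_width: 0.241
gripper_force: 25.6
```

Emit:
step_arm --series '[-8.3, -4.8, 0, 0, -9.0, -3.3, 0, 0]'

```text
t: 9.5
eef_pos: [0.5178, -0.0068, 0.1696]
orientation: [-0.0, 1.0, 0.0, -0.0]
wrist_force: [1.5, 1.8, 3.4]
gripper_width: 0.238
gripper_force: 25.7
```

Emit:
step_arm --series '[-9.4, -1.7, 0, 0, -9.6, 0, 0, 0]'

```text
t: 9.7
eef_pos: [0.4994, -0.0055, 0.1697]
orientation: [-0.0, 1.0, 0.0, 0.001]
wrist_force: [8.4, 2.4, 1.8]
gripper_width: 0.242
gripper_force: 25.5
```

Emit:
step_arm --series '[-9.4, 1.7, 0, 0, -9.0, 3.3, 0, 0]'

```text
t: 9.9
eef_pos: [0.4814, -0.0104, 0.1696]
orientation: [-0.001, 1.0, 0.0, 0.001]
wrist_force: [7.4, 4.9, 0.9]
gripper_width: 0.237
gripper_force: 25.5
```

Lifting began at a wheel angle of about 86° (between 76° and 96°). The target is one turn on, about 446°, and the handle is now at 115°.

Emit:
step_arm --series '[-8.3, 4.8, 0, 0, -7.3, 6.2, 0, 0, -6.2, 7.3, 0, 0, -4.8, 8.3, 0, 0, -3.3, 9.0, 0, 0, -1.7, 9.4, 0, 0, 0, 9.6, 0, 0]'

```text
t: 10.6
eef_pos: [0.4491, -0.0647, 0.169]
orientation: [-0.001, 1.0, 0.0, -0.0]
wrist_force: [4.6, 9.5, -1.1]
gripper_width: 0.24
gripper_force: 25.4
```

Emit:
step_arm --series '[2.7, 9.4, 0, 0, 3.3, 9.0, 0, 0, 4.8, 8.3, 0, 0, 6.2, 7.3, 0, 0, 7.3, 6.2, 0, 0]'

```text
t: 11.1
eef_pos: [0.472, -0.105, 0.1689]
orientation: [-0.001, 1.0, -0.0, -0.002]
wrist_force: [-4.2, 8.5, 3.0]
gripper_width: 0.244
gripper_force: 25.9
```

Emit:
step_arm --series '[8.3, 4.8, 0, 0, 9.0, 3.3, 0, 0, 9.4, 1.7, 0, 0, 9.6, 0, 0, 0, 9.4, -1.7, 0, 0]'

```text
t: 11.6
eef_pos: [0.5172, -0.1144, 0.1689]
orientation: [0.001, 1.0, -0.001, -0.003]
wrist_force: [-9.0, -1.8, 5.4]
gripper_width: 0.237
gripper_force: 25.8
```

Tangential force is steady at about 9 N and the radial force is small, so I continue.

Emit:
step_arm --series '[9.0, -3.3, 0, 0, 8.3, -4.8, 0, 0, 7.3, -6.2, 0, 0, 6.2, -7.3, 0, 0, 4.8, -8.3, 0, 0, 3.3, -9.0, 0, 0, 1.7, -9.4, 0, 0]'

```text
t: 12.3
eef_pos: [0.5596, -0.0676, 0.1694]
orientation: [0.002, 1.0, -0.001, -0.0]
wrist_force: [0.2, -8.9, 2.6]
gripper_width: 0.238
gripper_force: 25.7
```

Emit:
step_arm --series '[0, -9.6, 0, 0, -1.7, -9.4, 0, 0, -3.3, -9.0, 0, 0, -4.8, -8.3, 0, 0, -6.2, -7.3, 0, 0]'

```text
t: 12.8
eef_pos: [0.545, -0.0231, 0.1699]
orientation: [0.002, 1.0, -0.001, 0.001]
wrist_force: [8.0, -4.6, 3.5]
gripper_width: 0.246
gripper_force: 25.7
```

Emit:
step_arm --series '[-7.3, -6.2, 0, 0, -8.3, -4.8, 0, 0, -9.0, -3.3, 0, 0, -9.4, -1.7, 0, 0, 0, 0, 0, 0]'

```text
t: 13.3
eef_pos: [0.5101, -0.0058, 0.1699]
orientation: [0.0, 1.0, -0.0, 0.001]
wrist_force: [6.6, 3.5, 2.5]
gripper_width: 0.244
gripper_force: 25.7
```

```bash
python3 stem.py
```

```text
0.87 [ 0.50703054 -0.0592162   0.17235347] 700
13.4 [ 0.5103469  -0.00578162  0.16975926] [6.32174496 3.68265778 3.34160886]
```

Stem reads 172.4 mm, as wanted. I release and lift away.

Emit:
step_arm --series '[0, 0, 0, 0, 0, 0, 0, 0, 0, 0, 0, 0, 0, 0, 0, 0, 0, 0, 0, 0]' --fingers 0.05

```text
t: 13.9
eef_pos: [0.5101, -0.0059, 0.1693]
orientation: [0.0, 1.0, -0.0, -0.0]
wrist_force: [-0.4, -0.3, -0.5]
gripper_width: 0.527
gripper_force: 0.0
```

Emit:
step_arm --series '[0, 0, -10, 0, 0, 0, -10, 0, 0, 0, -15, 0, 0, 0, -15, 0, 0, 0, -20, 0, 0, 0, -20, 0, -20, 0, 0, 0, -20, 0, 0, 0, -20, 0, 0, 0, 0, 0, 0, 0]'

```text
t: 14.9
eef_pos: [0.449, -0.0057, 0.2614]
orientation: [0.0, 1.0, -0.0, 0.001]
wrist_force: [0.8, -1.3, 1.1]
gripper_width: 0.519
gripper_force: 0.0
```

```bash
python3 stem.py; python3 - <<'E'
from h import *
im,d=snapshot('wrist'); cv2.imwrite('pics/w2.png',im[:,:,::-1])
E
```

```text
0.59 [ 0.50470266 -0.05984405  0.17278084] 216
15.0 [ 0.45060123 -0.00571547  0.26059486] [-0.73170749 -0.23596841  0.17733592]
```

View pics/w2.png

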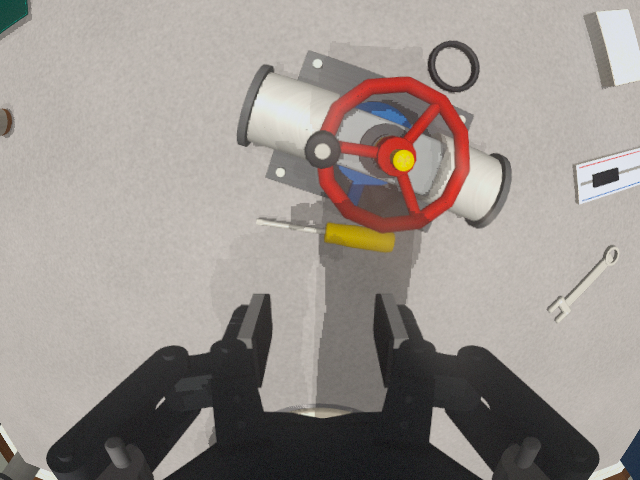

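The view shows the handle free at (322,151), the housing not twisted and the bystanders where they were. The stem reads about 172.5 mm. I hand the job in.

```bash
python3 -c "
from plant import *
print(finish_job())"
```

```text
the job is handed in; nothing more can be done
None
```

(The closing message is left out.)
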